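Swap the two drive pulleys to change the speed

TASK

The belt drive is to run at its other speed: swap the two V-belt pulleys, so that the one now on the motor shaft ends on the spindle shaft and the one now on the spindle shaft ends on the motor shaft, each flat down on its shaft's shoulder. Each shaft's collar has to come off first and goes back on the same shaft, resting flat on top of the pulley. Put parts down on the free bench meanwhile, and leave the ball bearing, the marker and the tape measure where they are.

Things in the scene. Friction and masses are not known exactly. Their poses are not given: they have to be found in the camera images.
- motor: Small grey finned electric motor, fixed, upright on its black fan cowl (86 mm across); terminal box on its +x side, below 75 mm, reaching 66 mm from the axis. Origin: centre of underside, z up along the shaft. Pulley rests on the shaft's shoulder at 100 mm; above: 20 mm dia seat to 116, then 12 mm dia from 120 to 137, nose tapering to 5 mm dia at 145 mm.
- spindle_unit: Grey spindle bearing housing, fixed: round body 64 mm across, bright steel cover on top, on a square bolted flange 96 x 96 mm (bolt heads to 20 mm). Origin: centre of underside, z up along the shaft. Pulley rests on the shaft's shoulder at 100 mm; above: 20 mm dia seat to 116, then 16 mm dia from 120 to 137, nose tapering to 5 mm dia at 145 mm.
- large_pulley: Larger aluminium V-belt pulley, loose ring 66 mm outer diameter, 22 mm thick, bore 23 mm, 160 g. Origin: centre of its underside, z along its axis. Starts seated on one of the two shafts (which one varies), underside 100 mm above the bench. Its grub screw is slack: it lifts straight off.
- small_pulley: Smaller aluminium V-belt pulley, loose ring 46 mm outer diameter, 22 mm thick, bore 23 mm, 90 g. Origin: centre of its underside, z along its axis. Starts seated on the other shaft, underside 100 mm above the bench. Lifts straight off.
- motor_collar: Smaller dark steel split collar, loose ring 30 mm outer diameter, 12 mm thick, bore 15 mm (does not pass the spindle's shaft), 50 g. Origin: centre of its underside, z along its axis. Starts on the motor shaft on top of the pulley there, underside 122 mm above the bench. Its screw is slack: it lifts straight off.
- spindle_collar: Larger dark steel split collar, loose ring 39 mm outer diameter, 12 mm thick, bore 19 mm, 80 g. Origin: centre of its underside, z along its axis. Starts on the spindle shaft on top of the pulley there, underside 122 mm above the bench. Lifts straight off.
- bearing: Bystander: steel ball bearing lying flat on the bench at the robot's right, 52 mm across, 15 mm high. Origin: centre of its underside. Leave it alone.
- marker: Bystander: paint marker lying on the bench at the robot's left, 122 mm long, 17 mm thick. Origin: centre of its underside; it lies along its y axis. Leave it alone.
- tape_measure: Bystander: yellow tape measure with a black disc on its side, standing on edge behind the work, 81 mm long, 32 mm thick, 64 mm high. Origin: centre of its underside. Leave it alone.
There are look-alikes about, which are no part of the job. Leave any red look-alike of the large_pulley alone.

How it is judged:
By the outcome, as a careful person would: the job done as asked, in the order asked, and still so for the second after the job is handed in, with the robot touching nothing.
It also fails if it takes over 144 s, if anything falls off the work surface, if the arm or the gripper's body presses on something with over 40 N, if the wrist force passes 120 N, or if a joint passes its speed limit or range.

ROBOT

A 7-joint arm with a two-finger parallel gripper is mounted at the origin on a cart in front of the work surface, level with it; the furniture and walls round the work are solid. World frame = base frame: x ahead of the robot, y to its left, z up, the work surface at z = 0. Lengths are in m, angles in rad, forces in N, time in s.
With the tool pointing down it reaches from about 0.4 to 0.85 m from the base axis. Payload 4.4 kg.
Tool frame: the origin (TCP) lies at the very end of the fingers, on their centre line; the grasp point (between the pads) lies 19 mm behind it; z points along the fingers, y is the line along which they close (so a half turn about z gives the same grasp; the last joint's range is limited). The gripper opens to 94 mm and grips with 3 to 60 N. Pads are 16 mm wide; open, the fingers measure 119 mm over their backs; the gripper's body (75 mm by 177 mm) begins 78 mm behind the grasp point.
Start: joints at [-1.262, 0.628, 0.038, 1.517, -0.027, 0.996, -0.02], TCP at [0.238, 0.605, 0.205] pointing down, gripper open.
Joint ranges: [-3.06, 3.06], [-0.37, 2.12], [-1.25, 1.32], [0.18, 2.47], [-1.1, 4.24], [0.23, 1.98], [-2.94, 2.94]. Speed limits (rad/s): [2.57, 2.57, 3.14, 3.14, 3.14, 3.14, 3.14].

INTERFACE

Orientations are given as a rotation vector (axis times angle).
In Python, from bench import sensors, optics, bot gives the robot as it stands. The module is installed in compiled form; this text tells all that it offers.
- The arm moves only by the tool step_arm, never from a script. Its argument "rows" is a list of rows, each a list of 3 entries, a list of its own where there are three numbers: the shift along the world's x, y, z scaled (see below), then the turn, a rotation vector about the world's x, y, z scaled (see below), then the opening, from 0 (shut) to 1 (fully open). In form: [[[x, y, z], [rx, ry, rz], hand], ...]. A call has 1 to 12 rows; each row shifts and turns the commanded pose from where the row before left it; what a row does not reach is not made up. The controller multiplies each number of a shift by 0.03 m and each number of a turn by 5 degrees. A row lasts 1/10 s, in which the tool goes at most 50 mm and 8.59 degrees, less where a joint would pass 70% of its speed; a pose out of reach is approached as far as the arm can. A call with a number of a shift or a turn outside -1 to 1 is refused whole. A call with a gripper value outside its range is refused whole. The fingers move at their own pace and stop on an object; "force" is the grip in N (left out, the last holds). Time passes only in rows, so rows that do not move let the fingers close. It gives the time, the measured TCP pose, the force, the opening and the grip force at its end, in the units of the state.
- sensors.sense(): the state, without advancing time (a new reading comes with each control period).
- optics.grab_frame(name): name is "scene" or "side" or "wrist"; returns the picture (384x512x3 uint8, red, green, blue); there is no depth.
- optics.camera_info(name): a dict with "mtx" (3x3 intrinsics, pixels), "dist_coeffs" ([k1, k2, p1, p2, k3] as OpenCV has them; the pictures are not rectified), "rvec" (rotation vector, rad) and "tvec" (3), from world to camera coordinates, as OpenCV has them. Camera axes: x right, y down, z forward; pixel columns grow to the right and rows downward; lengths in m; the calibration is good to about 2 mm. A picture is of the moment at which its call begins: read the wrist's pose just before it. camera_info takes no time and is no camera call; for the wrist camera it gives the pose at the moment of the call.
- bot.sign_off(): hands the job in; it is judged then, once.
The state is a dict: "time_s": time; "joints": joint angles; "joint_velocities": joint speeds; "effort": joint torques, N m; "tool_pos": TCP position; "tcp_rot": TCP orientation; "wrist_force": force on the tool from outside, world axes, zero at the start; "torque": the same for the moment, N m; "gripper_width": finger opening in m; "gripper_force": force on a finger pad.
Only numpy, scipy, OpenCV 4.12 (cv2) and the standard library are available. Lean on these libraries where they do the work, as an engineer would, in place of code of your own. Each camera call takes 0.05 s, during which the arm holds its last target. There are 200 camera calls.

## Working session

There is one attempt and no reset: what is moved stays moved. The work goes in short steps, Python scripts to look and compute and a tool call to move; the robot and the scene stay as the last step left them, time stands still between calls to the robot, and variables do not carry over. Pictures are saved under pics/ and viewed, at most 14 in all, crops included, and the job is handed in when it is done.

Besides the shell and the picture viewer there is one more tool, called after "Call:" as name(argument=value, ...), one argument or row to a line, values as JSON. step_arm: Moves the arm, as the interface text tells. Its arguments: {"type":"object","properties":{"rows":{"type":"array","items":{"type":"array"}},"force":{"type":"number"}},"required":["rows"]}

```bash
mkdir -p pics; python3 - <<'E'
from bench import sensors, optics
import cv2
print(sensors.sense())
for n in("scene","side","wrist"):
    c=optics.camera_info(n);print(n,c)
    cv2.imwrite(f"pics/{n}0.png",optics.grab_frame(n)[:,:,::-1])
E
```

```text
{'time_s': 0.0, 'joints': array([-1.26177882,  0.62932859,  0.0384463 ,  1.51835582, -0.02699253,
        0.99629491, -0.01998447]), 'joint_velocities': array([ 0.00259573, -0.00094674, -0.00115163, -0.00069929, -0.00112316,
       -0.00098693, -0.00014334]), 'effort': array([-6.75352640e-04, -5.49736190e+01,  1.14328086e+00, -1.86625797e+01,
       -5.21925185e-02,  2.38742831e-02,  1.97002105e-04]), 'tool_pos': array([0.23770163, 0.60426448, 0.20456947]), 'tcp_rot': array([-5.85237164e-01, -3.08627705e+00,  2.89243433e-03]), 'wrist_force': array([0.04421003, 1.05243733, 0.14793311]), 'torque': array([-0.01155099,  0.0046365 ,  0.04261011]), 'gripper_force': 0.0, 'gripper_width': 0.09373281953130089}
scene {'mtx': array([[498.08561958,   0.        , 260.25822491],
       [  0.        , 498.08561958, 192.57880565],
       [  0.        ,   0.        ,   1.        ]]), 'dist_coeffs': array([-0.00162839,  0.        ,  0.        ,  0.        ,  0.        ]), 'rvec': array([ 1.04765506, -2.09524216,  1.27657364]), 'tvec': array([0.3811261 , 0.2929234 , 0.86572065])}
side {'mtx': array([[470.00931433,   0.        , 254.15500282],
       [  0.        , 470.00931433, 198.23630183],
       [  0.        ,   0.        ,   1.        ]]), 'dist_coeffs': array([-0.13023205,  0.        ,  0.        ,  0.        ,  0.        ]), 'rvec': array([ 1.05574993, -2.6016064 ,  0.79983908]), 'tvec': array([0.44278512, 0.35708768, 1.13330585])}
wrist {'mtx': array([[276.10336771,   0.        , 260.25482616],
       [  0.        , 276.10336771, 192.79344081],
       [  0.        ,   0.        ,   1.        ]]), 'dist_coeffs': array([-0.04872623,  0.        ,  0.        ,  0.        ,  0.        ]), 'rvec': array([-2.43320208, -1.65865319, -0.18976892]), 'tvec': array([-0.64888552, -0.02454779,  0.3895226 ])}
```

View pics/scene0.png

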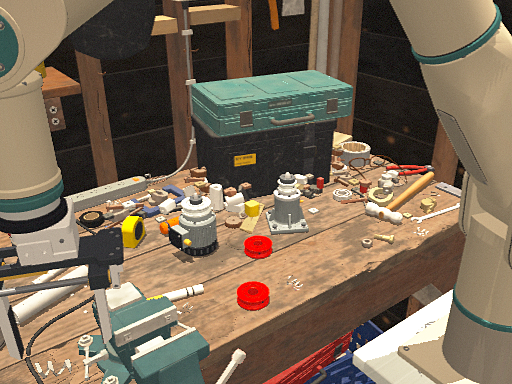

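View pics/side0.png

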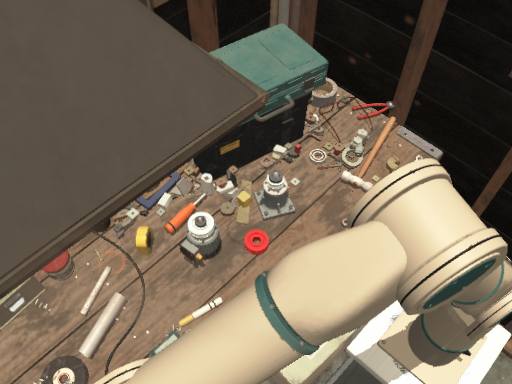

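Scene: motor at about (197,225), spindle unit at (288,205). The two red rings at (258,247) and (253,295) are the look-alikes to leave alone; the real pulleys are the aluminium ones on the shafts. I'll confirm that in enlarged crops.

```bash
python3 - <<'E'
import cv2,numpy as np
a=cv2.imread("pics/scene0.png");b=cv2.imread("pics/side0.png")
A=cv2.resize(a[160:310,160:320],None,fx=5/2*1.0,fy=2.5,interpolation=2)
B=cv2.resize(b[160:280,170:310],(400,343),interpolation=2)
cv2.imwrite("pics/crop1.png",np.hstack([cv2.resize(A,(400,375)),np.vstack([B,np.zeros((32,400,3),np.uint8)])]))
E
```

```text
(no output)
```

View pics/crop1.png

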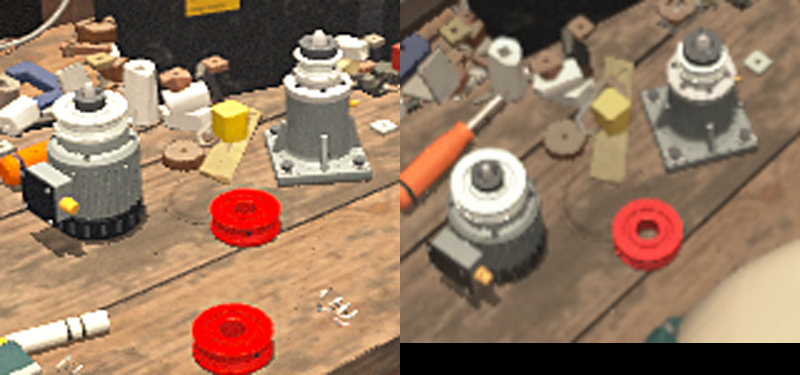

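View pics/wrist0.png

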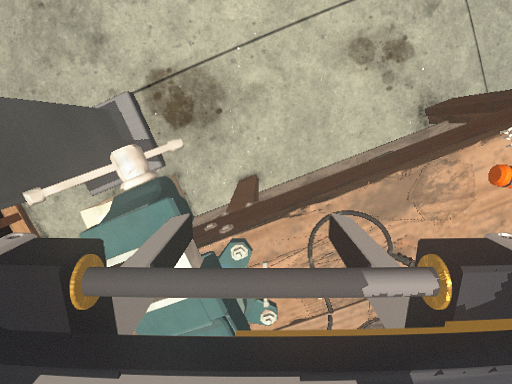

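```bash
cat > h.py <<'E'
import cv2,numpy as np
from bench import sensors,optics
def ray(c,uv):
    R=cv2.Rodrigues(c["rvec"])[0];p=cv2.undistortPoints(np.array([[uv]],float),c["mtx"],c["dist_coeffs"])[0,0]
    return -R.T@c["tvec"],R.T@np.array([*p,1])
def onz(c,uv,z):
    o,d=ray(c,uv);return o+d*(z-o[2])/d[2]
def tri(l):
    A=0;b=0
    for c,uv in l:
        o,d=ray(c,uv);d=d/np.linalg.norm(d);P=np.eye(3)-np.outer(d,d);A=A+P;b=b+P@o
    return np.linalg.solve(A,b)
def proj(c,p): return cv2.projectPoints(np.array(p,float).reshape(-1,3),c["rvec"],c["tvec"],c["mtx"],c["dist_coeffs"])[0][:,0]
E
python3 - <<'E'
from h import *
s=optics.camera_info("scene");d=optics.camera_info("side")
np.set_printoptions(precision=4,suppress=True)
for n,a,b in(("motor",(196.4,194),(200.8,218.1)),("spin",(286.8,174.8),(276,171.5))):
    print(n,onz(s,a,.145),onz(d,b,.145),tri([(s,a),(d,b)]))
for n,uv in(("red1",(258,247)),("red2",(253,295)),("marker",(195,290)),("tape",(133,232)),("yellow",(252,215)),("flange",(288,228)),("screwdr",(162,232)), ("vise",(205,350)),("nuts",(293,283)),("box corner",(250,190)),("ball",(368,243)),("side edge",(320,320))):
    print(n,onz(s,uv,0))
print(onz(d,(207,307),0),onz(d,(143,240),.03),onz(d,(256,243),0),onz(d,(370,180),0))
c=optics.camera_info("wrist");R=cv2.Rodrigues(c["rvec"])[0];print("wristcam",-R.T@c["tvec"],R)
print(cv2.Rodrigues(sensors.sense()["tcp_rot"])[0])
E
```

```text
motor [0.5978 0.2072 0.145 ] [0.6034 0.2049 0.145 ] [0.6058 0.2031 0.1404]
spin [ 0.5537 -0.0185  0.145 ] [ 0.5681 -0.0326  0.145 ] [ 0.5756 -0.0391  0.1314]
red1 [0.5195 0.0944 0.    ]
red2 [0.3821 0.209  0.    ]
marker [0.4684 0.2964 0.    ]
tape [0.7627 0.3042 0.    ]
yellow [0.6522 0.0159 0.    ]
flange [ 0.5435 -0.018   0.    ]
screwdr [0.7188 0.2461 0.    ]
vise [0.3094 0.368  0.    ]
nuts [0.3631 0.1173 0.    ]
box corner [ 0.7746 -0.0655  0.    ]
ball [ 0.3738 -0.1275  0.    ]
side edge [0.2435 0.1501 0.    ]
[0.4712 0.323  0.    ] [0.7251 0.3216 0.03  ] [0.5111 0.1022 0.    ] [ 0.4131 -0.2938  0.    ]
wristcam [0.1771 0.6283 0.384 ] [[ 0.3656  0.9308 -0.0012]
 [ 0.9064 -0.3558  0.2279]
 [ 0.2117 -0.0844 -0.9737]]
[[-0.9306  0.366  -0.0005]
 [ 0.366   0.9306 -0.0013]
 [-0.     -0.0014 -1.    ]]
```

Call:
step_arm(
  rows=[
    [[0,0,1],[0,0,0],1],
    [[0.3,-0.4,1],[0,0,0],1],
    [[0.47,-0.8,1],[0,0,0],1],
    [[0.47,-0.8,0.8],[0,0,0],1],
    [[0.47,-0.8,0],[0,0,0],1],
    [[0.47,-0.8,0],[0,0,0],1],
    [[0.47,-0.8,0],[0,0,0],1],
    [[0.47,-0.8,0],[0,0,0],1],
    [[0.47,-0.8,0],[0,0,0],1],
    [[0.47,-0.8,0],[0,0,0],1],
    [[0.47,-0.8,0],[0,0,0],1],
    [[0.47,-0.8,0],[0,0,0],1],
  ],
)

```text
time_s: 1.35
tool_pos: [0.3882, 0.3517, 0.3193]
tcp_rot: [-0.585, -3.086, 0.001]
wrist_force: [0.4, -0.2, -0.1]
gripper_width: 0.094
gripper_force: 0.0
```

Call:
step_arm(
  rows=[
    [[0.47,-0.8,0],[0,0,0],1],
    [[0.47,-0.8,0],[0,0,0],1],
    [[0.47,-0.8,0],[0,0,0],1],
    [[0.47,-0.8,0],[0,0,0],1],
    [[0.47,-0.8,0],[0,0,0],1],
    [[0.47,-0.8,0],[0,0,0],1],
    [[0.47,-0.8,0],[0,0,0],1],
    [[0.47,-0.8,0],[0,0,0],1],
    [[0.47,-0.8,0],[0,0,0],1],
    [[0,0,0],[0,0,0],1],
    [[0,0,0],[0,0,0],1],
  ],
)

```text
time_s: 2.45
tool_pos: [0.5146, 0.1368, 0.3192]
tcp_rot: [-0.587, -3.085, -0.0]
wrist_force: [0.8, 0.1, 0.2]
gripper_width: 0.0939
gripper_force: 0.0
```

```bash
python3 - <<'E'
from h import *
import pickle
s=sensors.sense();c=optics.camera_info("wrist");im=optics.grab_frame("wrist")[:,:,::-1]
cv2.imwrite("pics/w1.png",im);pickle.dump(c,open("w1.pkl","wb"))
print(s["tool_pos"],s["tcp_rot"],s["joints"])
cv2.imwrite("pics/w1b.png",cv2.resize(im,(768,576),interpolation=2))
E
```

```text
[0.51459653 0.13679661 0.31921081] [-5.87054188e-01 -3.08534083e+00 -2.27040132e-04] [-0.44696868  0.34791871  0.18961438  1.68455437 -0.07215578  1.11664826
  0.95802623]
```

View pics/w1b.png

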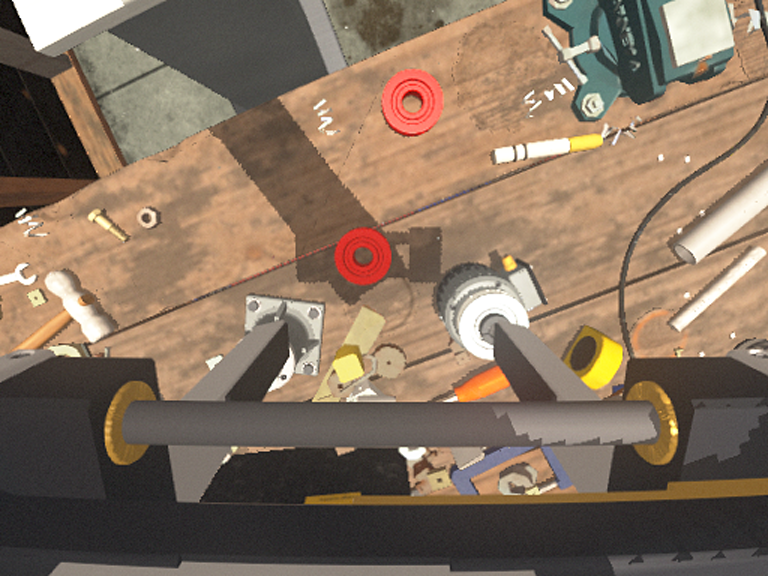

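Call:
step_arm(
  rows=[
    [[0.7,-0.1,0],[0,0,0],1],
    [[0.7,-0.1,0],[0,0,0],1],
    [[0.7,-0.1,0],[0,0,0],1],
    [[0.4,0,0],[0,0,0],1],
    [[0,0,0],[0,0,0],1],
    [[0,0,0],[0,0,0],1],
    [[0,0,0],[0,0,0],1],
  ],
)

```text
time_s: 3.2
tool_pos: [0.5887, 0.1288, 0.3195]
tcp_rot: [-0.583, -3.086, -0.001]
wrist_force: [0.4, -0.2, -0.5]
gripper_width: 0.0942
gripper_force: 0.0
```

```bash
python3 - <<'E'
from h import *
import pickle
s=sensors.sense();c=optics.camera_info("wrist");im=optics.grab_frame("wrist")[:,:,::-1]
cv2.imwrite("pics/w2.png",im);pickle.dump(c,open("w2.pkl","wb"))
print(s["tool_pos"],s["tcp_rot"])
M=proj(c,[.602,.205,.145])[0];S=proj(c,[.565,-.03,.145])[0];print(M,S)
o=[]
for p in(M,S):
    x,y=int(p[0])-50,int(p[1])-50;x=max(x,0);y=max(y,0);print(x,y);o.append(cv2.resize(im[y:y+100,x:x+100],(400,400),interpolation=2))
cv2.imwrite("pics/w2c.png",np.hstack(o))
c=pickle.load(open("w1.pkl","rb"))
for n,p in dict(edgeL=(170,145),edgeR=(540,12),red1=(363,255),red2=(412,102),marker=(545,147),nut=(148,217),bolt=(108,222),free1=(230,230),free2=(460,190),hammer=(80,300)).items(): print(n,onz(c,(p[0]/1.5,p[1]/1.5),0)[:2])
E
```

```text
[0.58874906 0.12882683 0.31954623] [-5.82927729e-01 -3.08615493e+00 -5.21312886e-04]
[319.00773248 167.991132  ] [143.76881702 206.03651044]
269 117
93 156
edgeL [ 0.30748058 -0.0577707 ]
edgeR [0.33177911 0.38519889]
red1 [0.51035684 0.10255677]
red2 [0.36930323 0.22010667]
marker [0.47054414 0.34645564]
nut [ 0.37122155 -0.12200108]
bolt [ 0.35742559 -0.17186971]
free1 [ 0.42304276 -0.03519573]
free2 [0.48082202 0.23786114]
hammer [ 0.42956559 -0.25720139]
```

View pics/w2c.png

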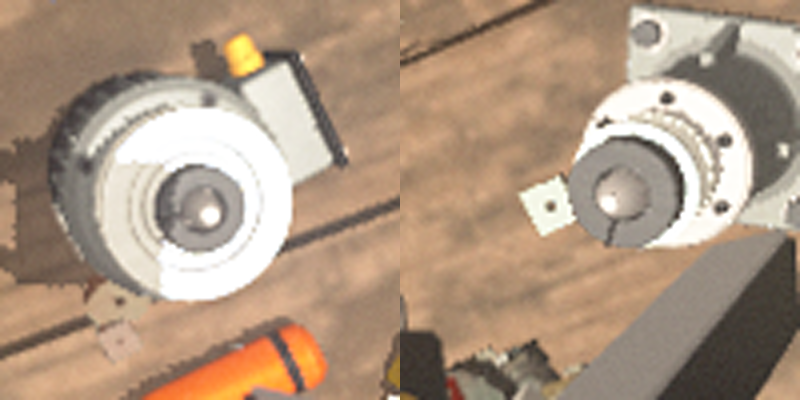

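```bash
python3 - <<'E'
from h import *
import pickle
c=pickle.load(open("w2.pkl","rb"))
for n,uv,z in(("Mcollar",(319.1,168.8),.134),("Mpul",(317.5,167.4),.122),("Mtip",(321,169.6),.145),("Scollar",(149.6,203.8),.134),("Stip",(148.7,204),.145)): print(n,onz(c,uv,z))
E
```

```text
Mcollar [0.60537097 0.20640702 0.134     ]
Mpul [0.60527118 0.2067509  0.122     ]
Mtip [0.60492617 0.20674135 0.145     ]
Scollar [ 0.5662444  -0.02656783  0.134     ]
Stip [ 0.56489954 -0.02244343  0.145     ]
```

Call:
step_arm(
  rows=[
    [[0.14,0.65,0],[0,0,0],1],
    [[0.14,0.65,0],[0,0,0],1],
    [[0.14,0.65,0],[0,0,0],1],
    [[0.14,0.64,0],[0,0,0],1],
    [[0,0,-0.7],[0,0,0],1],
    [[0,0,-0.8],[0,0,0],1],
    [[0,0,-0.8],[0,0,0],1],
    [[0,0,-0.8],[0,0,0],1],
    [[0,0,-0.8],[0,0,0],1],
    [[0,0,-0.7],[0,0,0],1],
    [[0,0,0],[0,0,0],1],
    [[0,0,0],[0,0,0],1],
  ],
)

```text
time_s: 4.45
tool_pos: [0.6068, 0.2067, 0.1814]
tcp_rot: [-0.584, -3.087, 0.0]
wrist_force: [0.0, -0.3, 0.7]
gripper_width: 0.0939
gripper_force: 0.0
```

```bash
python3 - <<'E'
from h import *
c=optics.camera_info("wrist");im=optics.grab_frame("wrist")[:,:,::-1]
s=sensors.sense();print(s["tool_pos"],s["tcp_rot"]);print(proj(c,s["tool_pos"]),proj(c,[.6052,.2065,.134]))
a=cv2.resize(im,(400,300));b=cv2.resize(optics.grab_frame("scene")[130:280,100:300,::-1],(400,300),interpolation=2)
cv2.imwrite("pics/a1.png",np.hstack([a,b]))
E
```

```text
[0.6074239  0.20665377 0.18232001] [5.83944890e-01 3.08561928e+00 1.27252512e-03]
[[260.75248626 226.95417021]] [[259.52552727 204.99808903]]
```

View pics/a1.png

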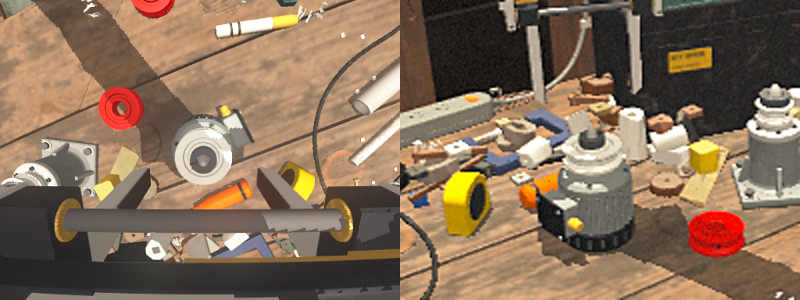

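Call:
step_arm(
  rows=[
    [[-0.05,0,-0.5],[0,0,0],1],
    [[0,0,-0.6],[0,0,0],1],
    [[0,0,-0.6],[0,0,0],1],
    [[0,0,-0.15],[0,0,0],1],
    [[0,0,0],[0,0,0],1],
    [[0,0,0],[0,0,0],1],
    [[0,0,0],[0,0,0],1],
  ],
)

```text
time_s: 5.25
tool_pos: [0.606, 0.2059, 0.1273]
tcp_rot: [0.585, 3.085, 0.002]
wrist_force: [-0.2, -0.7, -0.0]
gripper_width: 0.0945
gripper_force: 0.0
```

Call:
step_arm(
  rows=[
    [[0,0,-0.08],[0,0,0],1],
    [[0,0,0],[0,0,0],0.5],
    [[0,0,0],[0,0,0],0],
    [[0,0,0],[0,0,0],0],
    [[0,0,0],[0,0,0],0],
    [[0,0,0],[0,0,0],0],
    [[0,0,0],[0,0,0],0],
    [[0,0,0],[0,0,0],0],
    [[0,0,0],[0,0,0],0],
    [[0,0,0],[0,0,0],0],
  ],
  force=20,
)

```text
time_s: 6.25
tool_pos: [0.6052, 0.2056, 0.1236]
tcp_rot: [0.585, 3.087, 0.0]
wrist_force: [0.3, 0.5, 0.2]
gripper_width: 0.0295
gripper_force: 20.0
```

Call:
step_arm(
  rows=[
    [[0,0,0.3],[0,0,0],0],
    [[0,0,0.7],[0,0,0],0],
    [[0,0,1],[0,0,0],0],
    [[-0.7,-0.5,0],[0,0,0],0],
    [[-0.8,-0.53,0],[0,0,0],0],
    [[-0.8,-0.53,0],[0,0,0],0],
    [[-0.8,-0.53,0],[0,0,0],0],
    [[-0.8,-0.53,0],[0,0,0],0],
    [[-0.8,-0.53,0],[0,0,0],0],
    [[-0.8,-0.53,0],[0,0,0],0],
    [[-0.8,-0.52,0],[0,0,0],0],
    [[0,0,0],[0,0,0],0],
  ],
)

```text
time_s: 7.45
tool_pos: [0.4124, 0.0774, 0.1841]
tcp_rot: [-0.589, -3.083, 0.002]
wrist_force: [0.2, -0.1, 0.0]
gripper_width: 0.0294
gripper_force: 20.0
```

Call:
step_arm(
  rows=[
    [[0,0,-0.6],[0,0,0],0],
    [[0,0,-0.8],[0,0,0],0],
    [[0,0,-0.8],[0,0,0],0],
    [[0,0,-0.8],[0,0,0],0],
    [[0,0,-0.8],[0,0,0],0],
    [[0,0,-0.8],[0,0,0],0],
    [[0,0,-0.8],[0,0,0],0],
    [[0,0,0],[0,0,0],0],
    [[0,0,0],[0,0,0],0],
    [[0,0,0],[0,0,0],0],
  ],
)

```text
time_s: 8.45
tool_pos: [0.4144, 0.0818, 0.0349]
tcp_rot: [-0.583, -3.079, -0.007]
wrist_force: [0.5, 0.4, -1.5]
gripper_width: 0.0295
gripper_force: 20.0
```

Call:
step_arm(
  rows=[
    [[0,0,-0.5],[0,0,0],0],
    [[0,0,-0.3],[0,0,0],0],
    [[0,0,0],[0,0,0],0],
    [[0,0,0],[0,0,0],0],
  ],
)

```text
time_s: 8.85
tool_pos: [0.4133, 0.0821, 0.013]
tcp_rot: [-0.583, -3.077, -0.007]
wrist_force: [0.0, -0.1, -0.3]
gripper_width: 0.0294
gripper_force: 20.0
```

Call:
step_arm(
  rows=[
    [[0,0,-0.25],[0,0,0],0],
    [[0,0,-0.05],[0,0,0],0],
    [[0,0,0],[0,0,0],0],
    [[0,0,0],[0,0,0],0],
  ],
)

```text
time_s: 9.25
tool_pos: [0.4132, 0.0819, 0.0039]
tcp_rot: [-0.584, -3.077, -0.008]
wrist_force: [-0.2, -0.4, -0.8]
gripper_width: 0.0292
gripper_force: 20.0
```

Call:
step_arm(
  rows=[
    [[0,0,-0.06],[0,0,0],0],
    [[0,0,0],[0,0,0],0],
    [[0,0,0],[0,0,0],0],
  ],
)

```text
time_s: 9.55
tool_pos: [0.413, 0.0819, 0.0017]
tcp_rot: [-0.584, -3.076, -0.007]
wrist_force: [-0.1, -0.8, -0.5]
gripper_width: 0.0296
gripper_force: 20.0
```

Call:
step_arm(
  rows=[
    [[0,0,0],[0,0,0],0.55],
    [[0,0,0],[0,0,0],0.55],
    [[0,0,0],[0,0,0],0.55],
    [[0,0,0.4],[0,0,0],0.55],
    [[0,0,0.8],[0,0,0],0.55],
    [[0,0,1],[0,0,0],0.55],
    [[0,0,1],[0,0,0],0.55],
    [[0,0,1],[0,0,0],0.55],
    [[0,0,1],[0,0,0],0.8],
    [[0,0,0.9],[0,0,0],1],
    [[0,0,0],[0,0,0],1],
  ],
)

```text
time_s: 10.65
tool_pos: [0.4149, 0.0822, 0.1871]
tcp_rot: [-0.584, -3.081, -0.011]
wrist_force: [0.0, 0.8, 0.4]
gripper_width: 0.0725
gripper_force: 0.0
```

Call:
step_arm(
  rows=[
    [[0.8,-0.6,0],[0,0,0],1],
    [[0.85,-0.6,0],[0,0,0],1],
    [[0.85,-0.6,0],[0,0,0],1],
    [[0.85,-0.6,0],[0,0,0],1],
    [[0.85,-0.6,0],[0,0,0],1],
    [[0.8,-0.55,0],[0,0,0],1],
    [[0,0,0],[0,0,0],1],
    [[0,0,0],[0,0,0],1],
    [[0,0,0],[0,0,0],1],
  ],
)

```text
time_s: 11.55
tool_pos: [0.5617, -0.0237, 0.1838]
tcp_rot: [-0.583, -3.074, -0.008]
wrist_force: [0.4, 0.4, 0.7]
gripper_width: 0.0943
gripper_force: 0.0
```

```bash
python3 - <<'E'
from h import *
import pickle
c=optics.camera_info("wrist");im=optics.grab_frame("wrist")[:,:,::-1]
s=sensors.sense();print(s["tool_pos"],s["tcp_rot"],s["joints"]);pickle.dump(c,open("w3.pkl","wb"))
p=proj(c,[.5655,-.0255,.134])[0];x,y=int(p[0])-50,int(p[1])-50;print(p,x,y)
a=cv2.resize(im,(400,300));b=cv2.resize(im[y:y+75,x:x+100],(400,300),interpolation=2)
cv2.imwrite("pics/a2.png",np.hstack([a,b]))
E
```

```text
[ 0.56182425 -0.02353877  0.18411625] [-0.58225328 -3.07463371 -0.00815412] [-0.46745456  0.64347172  0.75341195  1.79239952 -0.54138134  0.93720349
  1.72035938]
[260.05081361 211.33172723] 210 161
```

View pics/a2.png

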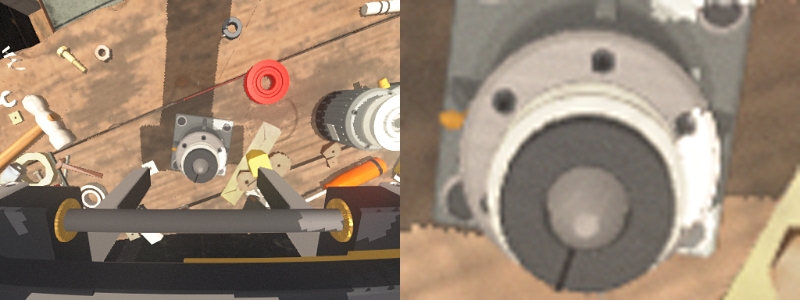

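```bash
python3 - <<'E'
from h import *
import pickle
from scipy.spatial.transform import Rotation as R
c=pickle.load(open("w3.pkl","rb"));print(onz(c,(256.9,211.4),.134),onz(c,(257.4,214.7),.145))
t=R.from_rotvec([-.585,-3.0865,0.0005])
s=sensors.sense();r=R.from_rotvec(s["tcp_rot"]);print("fix units",(t*r.inv()).as_rotvec(degrees=True)/5)
E
```

```text
[ 0.56455805 -0.02806034  0.134     ] [ 0.56440099 -0.02744692  0.145     ]
fix units [-0.0882058  -0.12510209 -0.00355411]
```

Call:
step_arm(
  rows=[
    [[0.1,-0.14,-0.3],[-0.09,-0.125,0],1],
    [[0,0,-0.6],[0,0,0],1],
    [[0,0,-0.6],[0,0,0],1],
    [[0,0,-0.3],[0,0,0],1],
    [[0,0,0],[0,0,0],1],
    [[0,0,0],[0,0,0],1],
    [[0,0,0],[0,0,0],1],
  ],
)

```text
time_s: 12.3
tool_pos: [0.5666, -0.0288, 0.1315]
tcp_rot: [0.585, 3.083, -0.002]
wrist_force: [-0.3, 0.1, 0.1]
gripper_width: 0.0939
gripper_force: 0.0
```

Call:
step_arm(
  rows=[
    [[-0.06,0.03,-0.2],[0,0,0],1],
    [[0,0,-0.03],[0,0,0],1],
    [[0,0,0],[0,0,0],1],
    [[0,0,0],[0,0,0],1],
  ],
)

```text
time_s: 12.7
tool_pos: [0.5643, -0.028, 0.1238]
tcp_rot: [0.585, 3.085, -0.002]
wrist_force: [-0.2, 0.6, -0.0]
gripper_width: 0.094
gripper_force: 0.0
```

Call:
step_arm(
  rows=[
    [[0,0,0],[0,0,0],0.5],
    [[0,0,0],[0,0,0],0],
    [[0,0,0],[0,0,0],0],
    [[0,0,0],[0,0,0],0],
    [[0,0,0],[0,0,0],0],
    [[0,0,0],[0,0,0],0],
    [[0,0,0],[0,0,0],0],
    [[0,0,0],[0,0,0],0],
  ],
  force=20,
)

```text
time_s: 13.5
tool_pos: [0.5642, -0.028, 0.1238]
tcp_rot: [0.585, 3.085, -0.002]
wrist_force: [-0.3, 0.8, 0.0]
gripper_width: 0.0392
gripper_force: 20.0
```

Call:
step_arm(
  rows=[
    [[0,0,0.3],[0,0,0],0],
    [[0,0,0.7],[0,0,0],0],
    [[0,0,0.9],[0,0,0],0],
    [[-0.7,-0.4,0],[0,0,0],0],
    [[-0.9,-0.5,0],[0,0,0],0],
    [[-0.9,-0.5,0],[0,0,0],0],
    [[-0.9,-0.5,0],[0,0,0],0],
    [[-0.9,-0.5,0],[0,0,0],0],
    [[0,0,0],[0,0,0],0],
    [[0,0,0],[0,0,0],0],
    [[0,0,-0.8],[0,0,0],0],
    [[0,0,-0.8],[0,0,0],0],
  ],
)

```text
time_s: 14.7
tool_pos: [0.4377, -0.0993, 0.1327]
tcp_rot: [0.581, 3.082, -0.001]
wrist_force: [0.3, 1.0, -1.0]
gripper_width: 0.0392
gripper_force: 20.0
```

Call:
step_arm(
  rows=[
    [[0,0,-0.8],[0,0,0],0],
    [[0,0,-0.8],[0,0,0],0],
    [[0,0,-0.8],[0,0,0],0],
    [[0,0,-0.8],[0,0,0],0],
    [[0,0,-0.5],[0,0,0],0],
    [[0,0,0],[0,0,0],0],
    [[0,0,0],[0,0,0],0],
    [[0,0,0],[0,0,0],0],
  ],
)

```text
time_s: 15.5
tool_pos: [0.4364, -0.0999, 0.0224]
tcp_rot: [0.584, 3.083, -0.002]
wrist_force: [0.4, -1.1, -1.5]
gripper_width: 0.0394
gripper_force: 20.0
```

Call:
step_arm(
  rows=[
    [[0,0,-0.35],[0,0,0],0],
    [[0,0,-0.25],[0,0,0],0],
    [[0,0,0],[0,0,0],0],
    [[0,0,0],[0,0,0],0],
    [[0,0,0],[0,0,0],0],
  ],
)

```text
time_s: 16.0
tool_pos: [0.4355, -0.1, 0.0041]
tcp_rot: [0.585, 3.084, -0.002]
wrist_force: [0.0, -0.2, -0.9]
gripper_width: 0.0386
gripper_force: 20.0
```

Call:
step_arm(
  rows=[
    [[0,0,-0.07],[0,0,0],0],
    [[0,0,0],[0,0,0],0],
    [[0,0,0],[0,0,0],0.65],
    [[0,0,0],[0,0,0],0.65],
    [[0,0,0],[0,0,0],0.65],
    [[0,0,0.4],[0,0,0],0.65],
    [[0,0,0.8],[0,0,0],0.65],
    [[0,0,1],[0,0,0],0.65],
    [[0,0,1],[0,0,0],0.65],
    [[0,0,1],[0,0,0],0.65],
    [[0,0,1],[0,0,0],1],
    [[0,0,0.9],[0,0,0],1],
  ],
)

```text
time_s: 17.2
tool_pos: [0.435, -0.0999, 0.186]
tcp_rot: [0.586, 3.085, -0.002]
wrist_force: [0.8, -0.6, -0.8]
gripper_width: 0.0739
gripper_force: 0.0
```

Call:
step_arm(
  rows=[
    [[0.5,0.9,0],[0,0,0],1],
    [[0.5,0.9,0],[0,0,0],1],
    [[0.5,0.9,0],[0,0,0],1],
    [[0.5,0.9,0],[0,0,0],1],
    [[0.5,0.9,0],[0,0,0],1],
    [[0.5,0.9,0],[0,0,0],1],
    [[0.5,0.9,0],[0,0,0],1],
    [[0.5,0.9,0],[0,0,0],1],
    [[0.5,0.9,0],[0,0,0],1],
    [[0.5,0.9,0],[0,0,0],1],
    [[0.5,0.9,0],[0,0,0],1],
    [[0,0,0],[0,0,0],1],
  ],
)

```text
time_s: 18.4
tool_pos: [0.601, 0.2024, 0.1836]
tcp_rot: [0.575, 3.087, 0.001]
wrist_force: [-1.1, 0.3, -0.7]
gripper_width: 0.0941
gripper_force: 0.0
```

Call:
step_arm(
  rows=[
    [[0.1,0.2,0],[0,0,0],1],
    [[0,0,0],[0,0,0],1],
    [[0,0,0],[0,0,0],1],
  ],
)

```text
time_s: 18.7
tool_pos: [0.6029, 0.202, 0.1848]
tcp_rot: [0.588, 3.085, -0.003]
wrist_force: [-0.7, 0.2, 0.1]
gripper_width: 0.0938
gripper_force: 0.0
```

Call:
step_arm(
  rows=[
    [[0.08,0.12,-0.4],[0,0,0],1],
    [[0,0,-0.6],[0,0,0],1],
    [[0,0,-0.6],[0,0,0],1],
    [[0,0,-0.5],[0,0,0],1],
    [[0,0,-0.3],[0,0,0],1],
    [[0,0,0],[0,0,0],1],
    [[0,0,0],[0,0,0],1],
    [[0,0,0],[0,0,0],1],
  ],
)

```text
time_s: 19.5
tool_pos: [0.6063, 0.2067, 0.1135]
tcp_rot: [0.585, 3.083, -0.001]
wrist_force: [-0.6, 0.4, 0.4]
gripper_width: 0.0936
gripper_force: 0.0
```

Call:
step_arm(
  rows=[
    [[-0.03,-0.03,-0.25],[0,0,0],1],
    [[0,0,0],[0,0,0],1],
    [[0,0,0],[0,0,0],1],
    [[0,0,0],[0,0,0],0.5],
    [[0,0,0],[0,0,0],0],
    [[0,0,0],[0,0,0],0],
    [[0,0,0],[0,0,0],0],
    [[0,0,0],[0,0,0],0],
    [[0,0,0],[0,0,0],0],
  ],
  force=25,
)

```text
time_s: 20.4
tool_pos: [0.6049, 0.2059, 0.1053]
tcp_rot: [0.585, 3.085, -0.001]
wrist_force: [0.2, 0.9, 0.8]
gripper_width: 0.0655
gripper_force: 25.0
```

Call:
step_arm(
  rows=[
    [[0,0,0.3],[0,0,0],0],
    [[0,0,0.7],[0,0,0],0],
    [[0,0,1],[0,0,0],0],
    [[0,0,0.8],[0,0,0],0],
    [[0,0,0],[0,0,0],0],
    [[-0.8,-0.9,0],[0,0,0],0],
    [[-0.8,-0.9,0],[0,0,0],0],
    [[-0.8,-0.9,0],[0,0,0],0],
    [[-0.8,-0.9,0],[0,0,0],0],
    [[-0.8,-0.9,0],[0,0,0],0],
    [[-0.8,-0.9,0],[0,0,0],0],
    [[-0.7,-0.9,0],[0,0,0],0],
  ],
)

```text
time_s: 21.6
tool_pos: [0.4375, 0.0159, 0.1886]
tcp_rot: [-0.585, -3.086, 0.003]
wrist_force: [0.6, -0.6, -0.9]
gripper_width: 0.0653
gripper_force: 25.0
```

Call:
step_arm(
  rows=[
    [[0,0,0],[0,0,0],0],
    [[0,0,-0.5],[0,0,0],0],
    [[0,0,-0.8],[0,0,0],0],
    [[0,0,-0.8],[0,0,0],0],
    [[0,0,-0.8],[0,0,0],0],
    [[0,0,-0.8],[0,0,0],0],
    [[0,0,-0.8],[0,0,0],0],
    [[0,0,-0.7],[0,0,0],0],
    [[0,0,0],[0,0,0],0],
    [[0,0,0],[0,0,0],0],
    [[0,0,0],[0,0,0],0],
  ],
)

```text
time_s: 22.7
tool_pos: [0.4404, 0.0168, 0.0338]
tcp_rot: [0.585, 3.084, -0.002]
wrist_force: [-0.1, 0.6, -0.9]
gripper_width: 0.065
gripper_force: 25.0
```

Tip must reach about 0.0055.

Call:
step_arm(
  rows=[
    [[0,0,-0.5],[0,0,0],0],
    [[0,0,-0.35],[0,0,0],0],
    [[0,0,0],[0,0,0],0],
    [[0,0,0],[0,0,0],0],
    [[0,0,0],[0,0,0],0],
  ],
)

```text
time_s: 23.2
tool_pos: [0.4404, 0.0168, 0.0084]
tcp_rot: [0.585, 3.083, -0.002]
wrist_force: [-0.1, 0.2, -2.5]
gripper_width: 0.0654
gripper_force: 25.0
```

Call:
step_arm(
  rows=[
    [[0,0,-0.09],[0,0,0],0],
    [[0,0,0],[0,0,0],0],
    [[0,0,0],[0,0,0],1],
    [[0,0,0],[0,0,0],1],
    [[0,0,0],[0,0,0],1],
    [[0,0,0.4],[0,0,0],1],
    [[0,0,0.8],[0,0,0],1],
    [[0,0,1],[0,0,0],1],
    [[0,0,1],[0,0,0],1],
    [[0,0,1],[0,0,0],1],
    [[0,0,1],[0,0,0],1],
    [[0,0,0.9],[0,0,0],1],
  ],
)

```text
time_s: 24.4
tool_pos: [0.4395, 0.0167, 0.1893]
tcp_rot: [0.586, 3.085, -0.002]
wrist_force: [1.2, 0.9, -0.4]
gripper_width: 0.0938
gripper_force: 0.0
```

Call:
step_arm(
  rows=[
    [[0,0,0],[0,0,0],1],
    [[0.7,-0.26,0],[0,0,0],1],
    [[0.85,-0.31,0],[0,0,0],1],
    [[0.85,-0.31,0],[0,0,0],1],
    [[0.85,-0.31,0],[0,0,0],1],
    [[0.85,-0.31,0],[0,0,0],1],
    [[0,0,-0.6],[0,0,0],1],
    [[0,0,-0.6],[0,0,0],1],
    [[0,0,0],[0,0,0],1],
    [[0,0,0],[0,0,0],1],
    [[0,0,0],[0,0,0],1],
  ],
)

```text
time_s: 25.5
tool_pos: [0.563, -0.0284, 0.1524]
tcp_rot: [0.586, 3.084, -0.002]
wrist_force: [0.4, 0.3, 0.3]
gripper_width: 0.0939
gripper_force: 0.0
```

Call:
step_arm(
  rows=[
    [[0.04,0.01,-0.4],[0,0,0],1],
    [[0,0,-0.6],[0,0,0],1],
    [[0,0,-0.4],[0,0,0],1],
    [[0,0,-0.1],[0,0,0],1],
    [[0,0,0],[0,0,0],1],
    [[0,0,0],[0,0,0],1],
    [[0,0,0],[0,0,0],1],
  ],
)

```text
time_s: 26.2
tool_pos: [0.5644, -0.0281, 0.1076]
tcp_rot: [0.585, 3.084, -0.002]
wrist_force: [-0.1, -0.6, -0.5]
gripper_width: 0.0938
gripper_force: 0.0
```

Call:
step_arm(
  rows=[
    [[0,0,-0.06],[0,0,0],1],
    [[0,0,0],[0,0,0],1],
    [[0,0,0],[0,0,0],0.5],
    [[0,0,0],[0,0,0],0],
    [[0,0,0],[0,0,0],0],
    [[0,0,0],[0,0,0],0],
    [[0,0,0],[0,0,0],0],
    [[0,0,0],[0,0,0],0],
    [[0,0,0],[0,0,0],0],
  ],
  force=25,
)

```text
time_s: 27.1
tool_pos: [0.564, -0.028, 0.1052]
tcp_rot: [0.585, 3.085, -0.002]
wrist_force: [0.2, 0.2, 0.4]
gripper_width: 0.0458
gripper_force: 25.0
```

Call:
step_arm(
  rows=[
    [[0,0,0.3],[0,0,0],0],
    [[0,0,0.7],[0,0,0],0],
    [[0,0,1],[0,0,0],0],
    [[0,0,0.9],[0,0,0],0],
    [[0,0,0],[0,0,0],0],
    [[0.1,0.6,0],[0,0,0],0],
    [[0.18,0.9,0],[0,0,0],0],
    [[0.18,0.9,0],[0,0,0],0],
    [[0.18,0.9,0],[0,0,0],0],
    [[0.18,0.9,0],[0,0,0],0],
    [[0,0,0],[0,0,0],0],
    [[0,0,0],[0,0,0],0],
  ],
)

```text
time_s: 28.3
tool_pos: [0.5879, 0.0982, 0.1914]
tcp_rot: [0.584, 3.086, -0.004]
wrist_force: [-0.0, -0.3, -1.5]
gripper_width: 0.0455
gripper_force: 25.0
```

```bash
python3 - <<'E'
from h import *
import pickle
s=sensors.sense();c=optics.camera_info("wrist");im=optics.grab_frame("wrist")[:,:,::-1]
print(s["tool_pos"],s["tcp_rot"]);pickle.dump(c,open("w4.pkl","wb"))
p=proj(c,s["tool_pos"]+np.array([0,0,.0168]))[0];q=proj(c,[.605,.2063,.145])[0];r=proj(c,[.5643,-.0278,.145])[0];print(p,q,r)
o=[]
for k in(p,q):
    x,y=int(k[0])-33,int(k[1])-33;print(x,y);o.append(cv2.resize(im[y:y+66,x:x+66],(396,396),interpolation=2))
cv2.imwrite("pics/a3.png",np.hstack(o))
E
```

```text
[0.58785359 0.09821022 0.19135021] [ 0.58361513  3.08640985 -0.00369368]
[260.59444186 234.93929648] [388.21039171 179.91635097] [117.99899633 232.80255495]
227 201
355 146
```

View pics/a3.png

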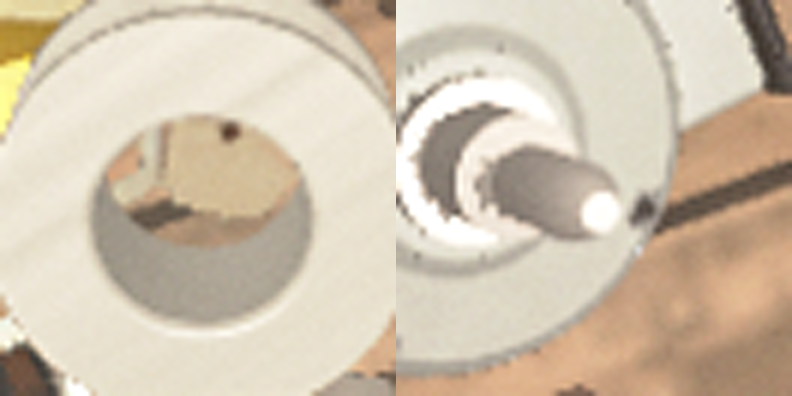

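```bash
python3 - <<'E'
from h import *
import pickle
c=pickle.load(open("w4.pkl","rb"));t=np.array([.5879,.0982,.1914])
p=onz(c,(260.6,237.5),.2082);m=onz(c,(388.9,181.2),.145);print(p-t,m,m-p,"TCP target",t+m-p)
E
```

```text
[ 0.00153729 -0.00060573  0.0168    ] [0.60627508 0.20655849 0.145     ] [ 0.01683779  0.10896422 -0.0632    ] TCP target [0.60473779 0.20716422 0.1282    ]
```

Call:
step_arm(
  rows=[
    [[0.14,0.9,0],[0,0,0],0],
    [[0.14,0.9,0],[0,0,0],0],
    [[0.14,0.9,0],[0,0,0],0],
    [[0.14,0.9,0],[0,0,0],0],
    [[0,0,-0.5],[0,0,0],0],
    [[0,0,-0.5],[0,0,0],0],
    [[0,0,0],[0,0,0],0],
    [[0,0,0],[0,0,0],0],
    [[0,0,0],[0,0,0],0],
    [[0,0,0],[0,0,0],0],
  ],
)

```text
time_s: 29.35
tool_pos: [0.6058, 0.2053, 0.1629]
tcp_rot: [0.587, 3.083, -0.001]
wrist_force: [-0.7, 0.3, -1.5]
gripper_width: 0.0457
gripper_force: 25.0
```

Call:
step_arm(
  rows=[
    [[-0.035,0.035,0],[0,0,0],0],
    [[0,0,-0.3],[0,0,0],0],
    [[0,0,-0.4],[0,0,0],0],
    [[0,0,-0.3],[0,0,0],0],
    [[0,0,-0.1],[0,0,0],0],
    [[0,0,0],[0,0,0],0],
    [[0,0,0],[0,0,0],0],
    [[0,0,0],[0,0,0],0],
  ],
)

```text
time_s: 30.15
tool_pos: [0.6047, 0.2071, 0.1296]
tcp_rot: [0.585, 3.084, -0.002]
wrist_force: [0.5, -0.1, -0.4]
gripper_width: 0.0461
gripper_force: 25.0
```

Call:
step_arm(
  rows=[
    [[0,-0.02,-0.1],[0,0,0],0],
    [[0,0,-0.1],[0,0,0],0],
    [[0,0,-0.1],[0,0,0],0],
    [[0,0,-0.1],[0,0,0],0],
    [[0,0,0],[0,0,0],0],
    [[0,0,0],[0,0,0],0],
  ],
)

```text
time_s: 30.75
tool_pos: [0.6042, 0.2065, 0.117]
tcp_rot: [0.585, 3.085, -0.002]
wrist_force: [-0.2, -0.4, -1.5]
gripper_width: 0.0459
gripper_force: 25.0
```

Call:
step_arm(
  rows=[
    [[0,0,-0.1],[0,0,0],0],
    [[0,0,-0.1],[0,0,0],0],
    [[0,0,-0.1],[0,0,0],0],
    [[0,0,-0.05],[0,0,0],0],
    [[0,0,0],[0,0,0],0],
    [[0,0,0],[0,0,0],0],
  ],
)

```text
time_s: 31.35
tool_pos: [0.6044, 0.2065, 0.1067]
tcp_rot: [0.586, 3.085, -0.002]
wrist_force: [0.4, 0.3, -1.7]
gripper_width: 0.0462
gripper_force: 25.0
```

Call:
step_arm(
  rows=[
    [[0,0,-0.04],[0,0,0],0],
    [[0,0,0],[0,0,0],0],
    [[0,0,0],[0,0,0],1],
    [[0,0,0],[0,0,0],1],
    [[0,0,0],[0,0,0],1],
    [[0,0,0.5],[0,0,0],1],
    [[0,0,1],[0,0,0],1],
    [[0,0,1],[0,0,0],1],
    [[0,0,0.4],[0,0,0],1],
    [[-0.5,-0.6,0],[0,0,0],1],
    [[-0.8,-0.92,0],[0,0,0],1],
    [[-0.8,-0.92,0],[0,0,0],1],
  ],
)

```text
time_s: 32.55
tool_pos: [0.5404, 0.1327, 0.1925]
tcp_rot: [0.584, 3.085, -0.002]
wrist_force: [1.0, -0.4, -0.1]
gripper_width: 0.094
gripper_force: 0.0
```

Call:
step_arm(
  rows=[
    [[-0.8,-0.92,0],[0,0,0],1],
    [[-0.8,-0.92,0],[0,0,0],1],
    [[-0.8,-0.92,0],[0,0,0],1],
    [[-0.8,-0.92,0],[0,0,0],1],
    [[-0.17,-0.2,0],[0,0,0],1],
    [[0,0,-0.6],[0,0,0],1],
    [[0,0,-0.8],[0,0,0],1],
    [[0,0,-0.8],[0,0,0],1],
    [[0,0,-0.6],[0,0,0],1],
    [[0,0,0],[0,0,0],1],
    [[0,0,0],[0,0,0],1],
  ],
)

```text
time_s: 33.65
tool_pos: [0.4407, 0.017, 0.1087]
tcp_rot: [0.585, 3.085, -0.002]
wrist_force: [-0.2, -0.2, -0.1]
gripper_width: 0.0942
gripper_force: 0.0
```

```bash
python3 - <<'E'
from h import *
c=optics.camera_info("wrist");im=optics.grab_frame("wrist")[:,:,::-1]
print(sensors.sense()["tool_pos"])
a=cv2.resize(im,(400,300));b=cv2.resize(optics.grab_frame("scene")[150:270,150:310,::-1],(400,300),interpolation=2)
cv2.imwrite("pics/a4.png",np.hstack([a,b]))
E
```

```text
[0.44099057 0.01694228 0.10907906]
```

View pics/a4.png

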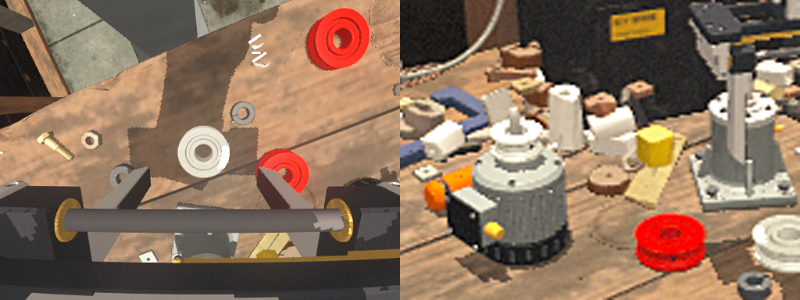

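Call:
step_arm(
  rows=[
    [[0,0,-0.7],[0,0,0],1],
    [[0,0,-0.8],[0,0,0],1],
    [[0,0,-0.8],[0,0,0],1],
    [[0,0,-0.7],[0,0,0],1],
    [[0,0,-0.2],[0,0,0],1],
    [[0,0,0],[0,0,0],1],
    [[0,0,0],[0,0,0],1],
    [[0,0,0],[0,0,0],1],
  ],
)

```text
time_s: 34.55
tool_pos: [0.441, 0.017, 0.0134]
tcp_rot: [0.585, 3.083, -0.001]
wrist_force: [-0.2, -0.0, 0.1]
gripper_width: 0.0941
gripper_force: 0.0
```

Call:
step_arm(
  rows=[
    [[-0.02,0,-0.26],[0,0,0],1],
    [[0,0,0],[0,0,0],1],
    [[0,0,0],[0,0,0],1],
    [[0,0,0],[0,0,0],0.5],
    [[0,0,0],[0,0,0],0],
    [[0,0,0],[0,0,0],0],
    [[0,0,0],[0,0,0],0],
    [[0,0,0],[0,0,0],0],
    [[0,0,0],[0,0,0],0],
  ],
  force=25,
)

```text
time_s: 35.45
tool_pos: [0.4396, 0.017, 0.0048]
tcp_rot: [0.585, 3.085, -0.002]
wrist_force: [-0.4, 0.6, 2.4]
gripper_width: 0.0653
gripper_force: 24.7
```

Call:
step_arm(
  rows=[
    [[0,0,0.4],[0,0,0],0],
    [[0,0,0.8],[0,0,0],0],
    [[0,0,1],[0,0,0],0],
    [[0,0,1],[0,0,0],0],
    [[0,0,1],[0,0,0],0],
    [[0,0,1],[0,0,0],0],
    [[0,0,1],[0,0,0],0],
    [[0.5,0.1,0],[0,0,0],0],
    [[0.9,0.15,0],[0,0,0],0],
    [[0.9,0.15,0],[0,0,0],0],
    [[0.9,0.15,0],[0,0,0],0],
    [[0.9,0.15,0],[0,0,0],0],
  ],
)

```text
time_s: 36.65
tool_pos: [0.563, 0.0384, 0.1902]
tcp_rot: [0.585, 3.086, -0.002]
wrist_force: [-0.1, 0.2, -1.8]
gripper_width: 0.0655
gripper_force: 24.7
```

Call:
step_arm(
  rows=[
    [[0.9,0.15,0],[0,0,0],0],
    [[0.9,0.15,0],[0,0,0],0],
    [[0,0,0],[0,0,0],0],
    [[0,0,0],[0,0,0],0],
    [[0,0,0],[0,0,0],0],
    [[0,0,0],[0,0,0],0],
  ],
)

```text
time_s: 37.25
tool_pos: [0.6156, 0.0467, 0.1907]
tcp_rot: [0.587, 3.085, -0.002]
wrist_force: [0.3, 0.0, -1.4]
gripper_width: 0.0653
gripper_force: 24.8
```

```bash
python3 - <<'E'
from h import *
import pickle
s=sensors.sense();c=optics.camera_info("wrist");im=optics.grab_frame("wrist")[:,:,::-1]
print(s["tool_pos"],s["tcp_rot"]);pickle.dump((c,s["tool_pos"]),open("w5.pkl","wb"))
p=proj(c,s["tool_pos"]+np.array([0,0,.0172]))[0];r=proj(c,[.5643,-.0278,.145])[0];print(p,r)
o=[]
for k in(p,r):
    x,y=max(int(k[0])-33,0),int(k[1])-33;print(x,y);o.append(cv2.resize(im[y:y+66,x:x+66],(396,396),interpolation=2))
cv2.imwrite("pics/a5.png",np.hstack(o))
E
```

```text
[0.61555499 0.04674656 0.19072821] [ 5.86757315e-01  3.08543068e+00 -1.58713264e-03]
[260.5908632  235.23869301] [155.16647755 183.62749203]
227 202
122 150
```

View pics/a5.png

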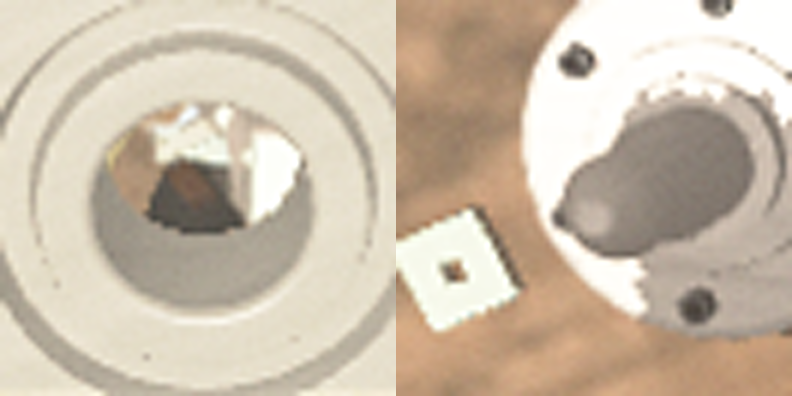

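```bash
python3 - <<'E'
from h import *
import pickle
c,t=pickle.load(open("w5.pkl","rb"))
p=onz(c,(260.6,236.1),t[2]+.0172);m=onz(c,(154.6,185.4),.145);print(p-t,m,"TCP target",t+m-p,"delta units",(m-p)/.03)
E
```

```text
[ 0.00053843 -0.00020583  0.0172    ] [ 0.56548309 -0.02892477  0.145     ] TCP target [ 0.56494466 -0.02871894  0.1278    ] delta units [-1.68701106 -2.5155168  -2.09760687]
```

Call:
step_arm(
  rows=[
    [[-0.56,-0.83,0],[0,0,0],0],
    [[-0.56,-0.83,0],[0,0,0],0],
    [[-0.57,-0.84,0],[0,0,0],0],
    [[0,0,-0.4],[0,0,0],0],
    [[0,0,-0.5],[0,0,0],0],
    [[0,0,0],[0,0,0],0],
    [[0,0,0],[0,0,0],0],
    [[0,0,0],[0,0,0],0],
    [[0,0,0],[0,0,0],0],
  ],
)

```text
time_s: 38.2
tool_pos: [0.5664, -0.0277, 0.1639]
tcp_rot: [0.584, 3.084, -0.002]
wrist_force: [-0.6, 0.2, -2.5]
gripper_width: 0.0651
gripper_force: 24.8
```

Call:
step_arm(
  rows=[
    [[-0.05,-0.02,0],[0,0,0],0],
    [[0,0,-0.3],[0,0,0],0],
    [[0,0,-0.4],[0,0,0],0],
    [[0,0,-0.3],[0,0,0],0],
    [[0,0,-0.1],[0,0,0],0],
    [[0,0,0],[0,0,0],0],
    [[0,0,0],[0,0,0],0],
    [[0,0,0],[0,0,0],0],
  ],
)

```text
time_s: 39.0
tool_pos: [0.5647, -0.0288, 0.131]
tcp_rot: [0.585, 3.084, -0.002]
wrist_force: [0.6, 0.4, -1.7]
gripper_width: 0.065
gripper_force: 24.8
```

Call:
step_arm(
  rows=[
    [[0,0.01,-0.1],[0,0,0],0],
    [[0,0,-0.1],[0,0,0],0],
    [[0,0,-0.1],[0,0,0],0],
    [[0,0,-0.1],[0,0,0],0],
    [[0,0,0],[0,0,0],0],
    [[0,0,0],[0,0,0],0],
    [[0,0,0],[0,0,0],0],
  ],
)

```text
time_s: 39.7
tool_pos: [0.5645, -0.0285, 0.1187]
tcp_rot: [0.585, 3.085, -0.002]
wrist_force: [-0.0, -0.3, -1.7]
gripper_width: 0.0655
gripper_force: 24.8
```

Call:
step_arm(
  rows=[
    [[0,0,-0.1],[0,0,0],0],
    [[0,0,-0.1],[0,0,0],0],
    [[0,0,-0.1],[0,0,0],0],
    [[0,0,-0.1],[0,0,0],0],
    [[0,0,0],[0,0,0],0],
    [[0,0,0],[0,0,0],0],
    [[0,0,0],[0,0,0],0],
  ],
)

```text
time_s: 40.4
tool_pos: [0.5645, -0.0284, 0.1067]
tcp_rot: [0.585, 3.085, -0.002]
wrist_force: [-0.2, 0.1, -1.8]
gripper_width: 0.0654
gripper_force: 24.8
```

Call:
step_arm(
  rows=[
    [[0,0,-0.06],[0,0,0],0],
    [[0,0,0],[0,0,0],0],
    [[0,0,0],[0,0,0],0],
    [[0,0,0],[0,0,0],1],
    [[0,0,0],[0,0,0],1],
    [[0,0,0],[0,0,0],1],
    [[0,0,0.5],[0,0,0],1],
    [[0,0,1],[0,0,0],1],
    [[0,0,1],[0,0,0],1],
    [[0,0,0.4],[0,0,0],1],
    [[-0.7,-0.38,0],[0,0,0],1],
    [[-0.9,-0.5,0],[0,0,0],1],
  ],
)

```text
time_s: 41.6
tool_pos: [0.5169, -0.0543, 0.1923]
tcp_rot: [0.581, 3.084, -0.002]
wrist_force: [-0.5, -0.7, -0.9]
gripper_width: 0.094
gripper_force: 0.0
```

Call:
step_arm(
  rows=[
    [[-0.9,-0.5,0],[0,0,0],1],
    [[-0.9,-0.5,0],[0,0,0],1],
    [[-0.9,-0.5,0],[0,0,0],0.7],
    [[0,0,-0.6],[0,0,0],0.7],
    [[0,0,-0.8],[0,0,0],0.7],
    [[0,0,-0.8],[0,0,0],0.7],
    [[0,0,-0.8],[0,0,0],0.7],
    [[0,0,-0.8],[0,0,0],0.7],
    [[0,0,-0.8],[0,0,0],0.7],
    [[0,0,0],[0,0,0],0.7],
    [[0,0,0],[0,0,0],0.7],
    [[0,0,0],[0,0,0],0.7],
  ],
)

```text
time_s: 42.8
tool_pos: [0.4361, -0.1001, 0.0549]
tcp_rot: [0.585, 3.083, -0.002]
wrist_force: [-0.5, 0.9, -0.1]
gripper_width: 0.0656
gripper_force: 0.0
```

Call:
step_arm(
  rows=[
    [[-0.02,0,-0.5],[0,0,0],0.7],
    [[0,0,-0.6],[0,0,0],0.7],
    [[0,0,-0.4],[0,0,0],0.7],
    [[0,0,0],[0,0,0],0.7],
    [[0,0,0],[0,0,0],0.7],
    [[0,0,0],[0,0,0],0.7],
  ],
)

```text
time_s: 43.4
tool_pos: [0.4355, -0.1, 0.0098]
tcp_rot: [0.585, 3.083, -0.002]
wrist_force: [0.3, 0.7, -1.1]
gripper_width: 0.0658
gripper_force: 0.0
```

Call:
step_arm(
  rows=[
    [[0,0,-0.26],[0,0,0],0.7],
    [[0,0,0],[0,0,0],0.7],
    [[0,0,0],[0,0,0],0.7],
    [[0,0,0],[0,0,0],0.3],
    [[0,0,0],[0,0,0],0],
    [[0,0,0],[0,0,0],0],
    [[0,0,0],[0,0,0],0],
    [[0,0,0],[0,0,0],0],
  ],
  force=20,
)

```text
time_s: 44.2
tool_pos: [0.4348, -0.0998, 0.0011]
tcp_rot: [0.586, 3.085, -0.002]
wrist_force: [-0.3, 0.8, -0.0]
gripper_width: 0.0388
gripper_force: 20.0
```

Call:
step_arm(
  rows=[
    [[0,0,0.4],[0,0,0],0],
    [[0,0,0.8],[0,0,0],0],
    [[0,0,1],[0,0,0],0],
    [[0,0,1],[0,0,0],0],
    [[0,0,1],[0,0,0],0],
    [[0,0,1],[0,0,0],0],
    [[0,0,0.9],[0,0,0],0],
    [[0.86,0.48,0],[0,0,0],0],
    [[0.86,0.48,0],[0,0,0],0],
    [[0.86,0.48,0],[0,0,0],0],
    [[0.86,0.48,0],[0,0,0],0],
    [[0.86,0.48,0],[0,0,0],0],
  ],
)

```text
time_s: 45.4
tool_pos: [0.5643, -0.0268, 0.1838]
tcp_rot: [0.585, 3.086, -0.002]
wrist_force: [-0.5, -1.3, -0.3]
gripper_width: 0.0391
gripper_force: 20.0
```

Call:
step_arm(
  rows=[
    [[0,0,0],[0,0,0],0],
    [[0,0,-0.5],[0,0,0],0],
    [[0,0,-0.5],[0,0,0],0],
    [[0,0,0],[0,0,0],0],
    [[0,0,0],[0,0,0],0],
    [[0,0,0],[0,0,0],0],
  ],
)

```text
time_s: 46.0
tool_pos: [0.5637, -0.0283, 0.1543]
tcp_rot: [0.587, 3.084, -0.002]
wrist_force: [-0.3, -0.2, -0.9]
gripper_width: 0.0389
gripper_force: 20.0
```

Call:
step_arm(
  rows=[
    [[0.02,0.01,-0.2],[0,0,0],0],
    [[0,0,-0.2],[0,0,0],0],
    [[0,0,-0.2],[0,0,0],0],
    [[0,0,-0.1],[0,0,0],0],
    [[0,0,0],[0,0,0],0],
    [[0,0,0],[0,0,0],0],
    [[0,0,0],[0,0,0],0],
  ],
)

```text
time_s: 46.7
tool_pos: [0.5646, -0.0275, 0.1333]
tcp_rot: [0.585, 3.084, -0.002]
wrist_force: [1.0, -0.3, 0.4]
gripper_width: 0.0393
gripper_force: 20.0
```

Call:
step_arm(
  rows=[
    [[0,-0.01,-0.1],[0,0,0],0],
    [[0,0,-0.1],[0,0,0],0],
    [[0,0,-0.1],[0,0,0],0],
    [[0,0,0],[0,0,0],0],
    [[0,0,0],[0,0,0],0],
    [[0,0,0],[0,0,0],0],
  ],
)

```text
time_s: 47.3
tool_pos: [0.5645, -0.0278, 0.1241]
tcp_rot: [0.585, 3.085, -0.002]
wrist_force: [-0.9, 0.6, -2.1]
gripper_width: 0.0392
gripper_force: 20.0
```

Call:
step_arm(
  rows=[
    [[0,0,-0.03],[0,0,0],0],
    [[0,0,0],[0,0,0],0],
    [[0,0,0],[0,0,0],0.7],
    [[0,0,0],[0,0,0],0.7],
    [[0,0,0],[0,0,0],0.7],
    [[0,0,0.5],[0,0,0],0.7],
    [[0,0,1],[0,0,0],0.7],
    [[0,0,0.6],[0,0,0],0.7],
    [[-0.84,0.61,0],[0,0,0],0.7],
    [[-0.84,0.61,0],[0,0,0],0.7],
    [[-0.84,0.61,0],[0,0,0],0.7],
    [[-0.84,0.61,0],[0,0,0],0.7],
  ],
)

```text
time_s: 48.5
tool_pos: [0.463, 0.0459, 0.1872]
tcp_rot: [0.586, 3.084, -0.0]
wrist_force: [1.1, 0.7, -0.1]
gripper_width: 0.0658
gripper_force: 0.0
```

Call:
step_arm(
  rows=[
    [[-0.84,0.61,0],[0,0,0],0.7],
    [[-0.84,0.61,0],[0,0,0],0.7],
    [[0,0,-0.8],[0,0,0],0.7],
    [[0,0,-0.8],[0,0,0],0.7],
    [[0,0,-0.8],[0,0,0],0.7],
    [[0,0,-0.8],[0,0,0],0.7],
    [[0,0,0],[0,0,0],0.7],
    [[0,0,0],[0,0,0],0.7],
    [[0,0,0],[0,0,0],0.7],
  ],
)

```text
time_s: 49.4
tool_pos: [0.4143, 0.082, 0.0914]
tcp_rot: [0.585, 3.083, -0.0]
wrist_force: [-0.2, -0.9, 0.0]
gripper_width: 0.0654
gripper_force: 0.0
```

```bash
python3 - <<'E'
from h import *
c=optics.camera_info("wrist");im=optics.grab_frame("wrist")[:,:,::-1]
s=sensors.sense();print(s["tool_pos"],proj(c,[.413,.0819,.012]),s["tcp_rot"])
a=im[100:325,120:420];b=optics.grab_frame("scene")[150:270,150:310,::-1]
cv2.imwrite("pics/a6.png",np.hstack([cv2.resize(k,(400,300),interpolation=2) for k in(a,b)]))
E
```

```text
[0.4142324  0.08213285 0.09137538] [[259.87260064 196.00525336]] [ 5.85032723e-01  3.08261804e+00 -2.33406271e-04]
```

View pics/a6.png

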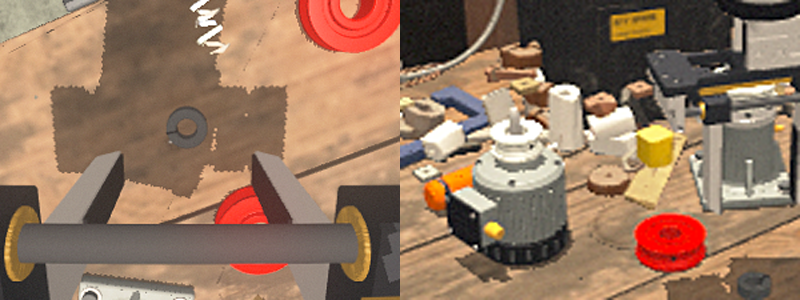

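Call:
step_arm(
  rows=[
    [[-0.03,0,-0.6],[0,0,0],0.7],
    [[0,0,-0.8],[0,0,0],0.7],
    [[0,0,-0.8],[0,0,0],0.7],
    [[0,0,-0.4],[0,0,0],0.7],
    [[0,0,0],[0,0,0],0.7],
    [[0,0,0],[0,0,0],0.7],
    [[0,0,0],[0,0,0],0.7],
  ],
)

```text
time_s: 50.2
tool_pos: [0.4131, 0.0821, 0.013]
tcp_rot: [0.585, 3.083, -0.001]
wrist_force: [1.0, 0.6, -0.3]
gripper_width: 0.0657
gripper_force: 0.0
```

Call:
step_arm(
  rows=[
    [[0,0,-0.25],[0,0,0],0.7],
    [[0,0,-0.1],[0,0,0],0.7],
    [[0,0,0],[0,0,0],0.7],
    [[0,0,0],[0,0,0],0.4],
    [[0,0,0],[0,0,0],0],
    [[0,0,0],[0,0,0],0],
    [[0,0,0],[0,0,0],0],
    [[0,0,0],[0,0,0],0],
    [[0,0,0],[0,0,0],0],
  ],
  force=20,
)

```text
time_s: 51.1
tool_pos: [0.4123, 0.0821, 0.0017]
tcp_rot: [0.585, 3.085, -0.002]
wrist_force: [0.6, 0.3, 1.1]
gripper_width: 0.0293
gripper_force: 20.0
```

Call:
step_arm(
  rows=[
    [[0,0,0.4],[0,0,0],0],
    [[0,0,0.8],[0,0,0],0],
    [[0,0,1],[0,0,0],0],
    [[0,0,1],[0,0,0],0],
    [[0,0,1],[0,0,0],0],
    [[0,0,1],[0,0,0],0],
    [[0,0,0.9],[0,0,0],0],
    [[0.9,0.58,0],[0,0,0],0],
    [[0.92,0.59,0],[0,0,0],0],
    [[0.92,0.59,0],[0,0,0],0],
    [[0.92,0.59,0],[0,0,0],0],
    [[0.92,0.59,0],[0,0,0],0],
  ],
)

```text
time_s: 52.3
tool_pos: [0.5502, 0.1712, 0.1843]
tcp_rot: [0.585, 3.086, -0.002]
wrist_force: [0.0, -0.3, -0.2]
gripper_width: 0.029
gripper_force: 20.0
```

Call:
step_arm(
  rows=[
    [[0.92,0.59,0],[0,0,0],0],
    [[0.92,0.6,0],[0,0,0],0],
    [[0,0,0],[0,0,0],0],
    [[0,0,-0.5],[0,0,0],0],
    [[0,0,-0.4],[0,0,0],0],
    [[0,0,0],[0,0,0],0],
    [[0,0,0],[0,0,0],0],
    [[0,0,0],[0,0,0],0],
  ],
)

```text
time_s: 53.1
tool_pos: [0.6049, 0.2056, 0.1581]
tcp_rot: [0.586, 3.084, -0.002]
wrist_force: [0.1, -0.2, -0.3]
gripper_width: 0.0293
gripper_force: 20.0
```

Aligned; descend slowly.

Call:
step_arm(
  rows=[
    [[-0.01,0.01,-0.2],[0,0,0],0],
    [[0,0,-0.2],[0,0,0],0],
    [[0,0,-0.2],[0,0,0],0],
    [[0,0,-0.2],[0,0,0],0],
    [[0,0,0],[0,0,0],0],
    [[0,0,0],[0,0,0],0],
    [[0,0,0],[0,0,0],0],
  ],
)

```text
time_s: 53.8
tool_pos: [0.6048, 0.2062, 0.1339]
tcp_rot: [0.585, 3.084, -0.002]
wrist_force: [-0.1, -0.4, -0.3]
gripper_width: 0.0297
gripper_force: 20.0
```

Call:
step_arm(
  rows=[
    [[0,0,-0.1],[0,0,0],0],
    [[0,0,-0.1],[0,0,0],0],
    [[0,0,-0.1],[0,0,0],0],
    [[0,0,0],[0,0,0],0],
    [[0,0,0],[0,0,0],0],
    [[0,0,0],[0,0,0],0],
  ],
)

```text
time_s: 54.4
tool_pos: [0.6047, 0.2062, 0.1247]
tcp_rot: [0.586, 3.085, -0.002]
wrist_force: [0.2, 0.3, -0.4]
gripper_width: 0.0292
gripper_force: 20.0
```

Call:
step_arm(
  rows=[
    [[0,0,-0.03],[0,0,0],0],
    [[0,0,0],[0,0,0],0],
    [[0,0,0],[0,0,0],0.7],
    [[0,0,0],[0,0,0],0.7],
    [[0,0,0],[0,0,0],0.7],
    [[0,0,0.5],[0,0,0],0.7],
    [[0,0,1],[0,0,0],0.7],
    [[0,0,1],[0,0,0],0.7],
    [[0,0,1],[0,0,0],0.7],
    [[0,-0.8,1],[0,0,0],0.7],
    [[0,-0.8,1],[0,0,0],0.7],
    [[0,-0.8,1],[0,0,0],0.7],
  ],
)

```text
time_s: 55.6
tool_pos: [0.6045, 0.1331, 0.3213]
tcp_rot: [0.585, 3.084, -0.002]
wrist_force: [0.2, 0.6, -1.0]
gripper_width: 0.0657
gripper_force: 0.0
```

```bash
python3 - <<'E'
from h import *
c=optics.camera_info("wrist");im=optics.grab_frame("wrist")[:,:,::-1];sc=optics.grab_frame("scene")[:,:,::-1]
print(sensors.sense()["tool_pos"])
o=[sc[160:250,150:240],sc[150:240,245:335]]
for q in([.605,.2063,.122],[.5645,-.0278,.122]):
    x,y=(proj(c,q)[0]-45).astype(int);x=max(x,0);o.append(im[y:y+90,x:x+90])
o=[cv2.resize(k,(300,300),interpolation=2) for k in o]
cv2.imwrite("pics/end.png",np.vstack([np.hstack(o[:2]),np.hstack(o[2:])]))
E
```

```text
[0.6069708  0.12841987 0.32506621]
```

View pics/end.png

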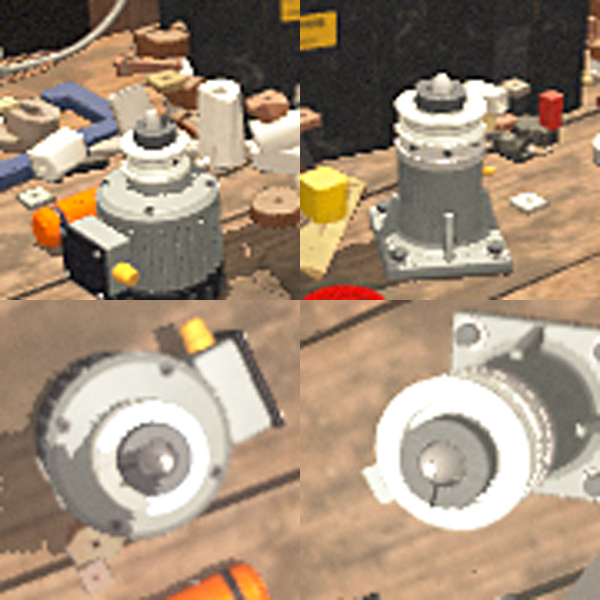

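The view shows the small pulley and motor collar flat on the motor shaft (upper left), and the large pulley and spindle collar flat on the spindle shaft (upper right). I'm handing the job in.

```bash
python3 -c "
from bench import bot
print(bot.sign_off())"
```

```text
the job is handed in; nothing more can be done
None
```

The pulleys are swapped: the small one is now on the motor shaft and the large one on the spindle shaft, each with its own collar back on top. All four parts looked flat in the last pictures, and I handed the job in at about 56 s of the 144 s allowed.

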